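# Pack the tube rack in the transport case and latch it

## Robot

A 6-joint arm with a two-finger parallel gripper is mounted at the origin on the work surface. World frame = base frame: x ahead of the robot, y to its left, z up, the work surface at z = 0. Lengths are in mm, angles in rad, forces in N, time in s.
With the tool pointing down it reaches from about 275 to 1000 mm from the base axis. Payload 8.4 kg.
Tool frame: the origin (TCP) lies between the finger pads; the fingertips stand 22 mm ahead of it and the grasp point (between the pads) lies 3 mm ahead of it; z points along the fingers, y is the line along which they close (so a half turn about z gives the same grasp; the last joint's range is limited). The gripper opens to 85 mm and grips with 20 to 120 N. Pads are 22 mm wide; open, the fingers measure 114 mm over their backs; the gripper's body (76 mm by 85 mm) begins 54 mm behind the grasp point. The pads swing forward as they close: fully open they stand 13 mm farther back than shut.
Start: joints at [-1.273, 0.353, 1.633, -0, 1.155, -0.002], TCP at [184.579, -597.125, 253.281] pointing down, gripper open.
Joint ranges: [-2.63, 2.63], [-0.92, 2.1], [0.06, 2.66], [-1.3, 4.44], [0, 2.69], [-3.02, 3.02]. Speed limits (rad/s): [2.22, 2.22, 2.79, 3.14, 3.14, 3.14].

## Interface

Orientations are given as [roll, pitch, yaw] about the fixed x, y, z axes, in that order (R = Rz(yaw) Ry(pitch) Rx(roll)).
In Python, from rig import r, grab_frame gives the robot as it stands.
- The arm moves only by the shell command python3 -m inch 'ROWS' [FORCE]. ROWS is JSON, a list of rows, each a list of 7 numbers: the turn, a rotation vector about the tool's x, y, z as a fraction of full scale, then the shift along the tool's x, y, z as a fraction of full scale, then the closure, from 0 (fully open) to 1 (shut). In form: [[rx, ry, rz, dx, dy, dz, fingers], ...]. A call has 1 to 8 rows; each row shifts and turns the commanded pose from where the row before left it, along the tool's axes as they then stand; what a row does not reach is not made up. Full scale, the value 1, is 2.5 cm for a shift and pi rad for a turn. A row lasts 1/12 s, in which the tool goes at most 41.7 mm and 7.16 degrees, less where a joint would pass 70% of its speed; a pose out of reach is approached as far as the arm can. A call with a number of a shift or a turn outside -1 to 1 is refused whole. A call with a gripper value outside its range is refused whole. The fingers move at their own pace and stop on an object; FORCE is the grip in N (left out, the last holds). Time passes only in rows, so rows that do not move let the fingers close. It gives the time, the measured TCP pose, the force, the opening and the grip force at its end, in the units of the state.
- r.sense(): the state, without advancing time (a new reading comes with each control period).
- grab_frame(name): name is "scene" or "top" or "wrist"; returns a dict with "pixels" (384x512x3 uint8, red, green, blue), "z_map" (384x512 float32, mm along the optical axis (not along the pixel's ray), 0 where there is no reading), "vertical_fov" (degrees; the focal length in pixels is half the picture's height over the tangent of half this angle, whatever the lens; pixels are square), "cx", "cy" (the principal point, pixels), "cam_to_world" (4x4, takes a point from camera to world coordinates). Camera axes: x right, y down, z forward; pixel columns grow to the right and rows downward; lengths in mm; the calibration is good to about 2 mm. A picture is of the moment at which its call begins.
- r.sign_off(): hands the job in; it is judged then, once.
The state is a dict: "clock": time; "qpos": joint angles; "qvel": joint speeds; "joint_efforts": joint torques, N m; "eef_pos": TCP position; "tcp_rot": TCP orientation; "contact_force": force on the tool from outside, world axes, zero at the start; "wrist_torque": the same for the moment, N m; "opening": opening from 0.0 (shut) to 1.0 (fully open); "grasp_force": force on a finger pad.
Only numpy, scipy, OpenCV 4.12 (cv2) and the standard library are available. Lean on these libraries where they do the work, as an engineer would, in place of code of your own. Each camera call takes 0.05 s, during which the arm holds its last target. There are 200 camera calls.

## Task

Pick up the small rack that is filled with capped tubes and, keeping it upright, set it down (do not drop it) flat in the empty rear bay of the transport case, behind the low divider and under the half-open lid. Then lower the lid until it is fully shut, without slamming it, and only then turn the latch lever on the front of the case a quarter turn, fully home to its stop, so that it lies over the lid. Leave everything else on the bench where it stands.

Things in the scene. Friction and masses are not known exactly. Their poses are not given: they have to be found in the camera images.
- tube_rack: White plastic rack to be packed, 44 mm along x, 60 mm along y; grip it by its two flat end plates (outer faces at y = -30 and +30 mm, up to z = 45 mm). Six tubes with purple caps stand fixed in it (cap tops at z = 58 mm, within 24 mm of the centre in y). About 0.14 kg. Origin: centre of its underside, z up; a half turn makes no difference.
- case: Grey case, fixed, open on top: 200 mm along x, 220 mm along y, 75 mm high, walls and floor 5 mm. Origin: centre of its underside, z up; the front with the latch faces -x. Inside, a divider (15 mm above the floor, 4 mm thick) runs along y at x = +18 mm; in front of it lies a fixed white cold pack, top 35 mm above the bench; behind it is the empty bay.
- bay (a point): Centre of the floor of the empty rear bay (5 mm above the bench); axes as the case's. The bay is 75 mm along x and 210 mm along y; the floor is flat and the rim is 70 mm above it. Any place along y in the bay will do.
- lid_hinge (a point): Middle of the lid's hinge line, on the top of the rear wall of the case (75 mm above the bench); the hinge line is the y axis of the case.
- lid (a joint): Lid angle, rad: 0 shut, 1.25 the open stop, where it still leans forward over the rear bay. Stiff hinge: stays where left, 2 to 4 N at the front edge moves it. Flat plate with a grey frame and a clear window, 206 mm from hinge to front edge, 220 mm wide, 10 mm thick, no handle: push on its outer (rear/top) face. Its underside meets the hinge line; shut, its top is 85 mm above the bench.
- lid_front (a point): Middle of the lid's front edge, on its outer (top) face.
- latch (a joint): Latch angle in rad: 0 latched (the lever points to the case's +x, over the lid, at its stop), 1.57 open (the lever points to the case's +y, along the front wall). Turned about the vertical; stays where it is left; about 1 N at its end moves it.
- latch_pivot (a point): Pivot of the latch on the axis at the underside of the lever, 90 mm above the bench, 18 mm in front of the front wall.
- latch_tip (a point): End of the latch lever, mid-height. The lever is a steel bar 12 mm wide and 22 mm high (90 to 112 mm above the bench) that reaches from the pivot to 56 mm from it.
- empty_rack: Bystander: a like rack of the same base but without tubes, 45 mm high. Origin: centre of its underside.
- jar: Bystander: small glass jar with a steel cap, 48 mm across, 60 mm high. Origin: centre of its underside.
- flask: Bystander: clear bottle, 60 mm across, 150 mm high. Origin: centre of its underside.
- cup: Bystander: white plastic cup, 66 mm across, 70 mm high. Origin: centre of its underside.
- tray: Bystander: shallow steel tray 110 x 170 x 30 mm. Origin: centre of its underside.
- pen: Bystander: pen lying flat, 135 mm long. Origin: under its middle.
- sharps: Bystander: yellow sharps bin with red lid, 120 x 120 mm, 156 mm high. Origin: centre of its underside.

How it is judged:
By the outcome, as a careful person would: the job done as asked, in the order asked, and still so for the second after the job is handed in, with the robot touching nothing.
It also fails if it takes over 72 s, if anything falls off the work surface, if the arm or the gripper's body presses on something with over 40 N, if the wrist force passes 120 N, or if a joint passes its speed limit or range.

## Working session

There is one attempt and no reset: what is moved stays moved. The work goes in short steps, Python scripts to look and compute and a shell command to move; the robot and the scene stay as the last step left them, time stands still between calls to the robot, and variables do not carry over. Pictures are saved under pics/ and viewed, at most 10 in all, crops included, and the job is handed in when it is done.

```bash
mkdir -p pics; ls
cat > h.py <<'E'
import numpy as np, cv2
from rig import r, grab_frame
def snap(name,fn):
    f=grab_frame(name); cv2.imwrite('pics/'+fn+'.png',cv2.cvtColor(f['pixels'],cv2.COLOR_RGB2BGR)); np.savez('pics/'+fn+'.npz',**f); return f
def load(fn): return np.load('pics/'+fn+'.npz')
def cloud(f):
    z=f['z_map'];h,w=z.shape;fl=h/2/np.tan(np.radians(float(f['vertical_fov']))/2)
    u,v=np.meshgrid(np.arange(w),np.arange(h))
    P=np.stack([(u-f['cx'])/fl*z,(v-f['cy'])/fl*z,z,np.ones_like(z)],-1)
    W=(P@f['cam_to_world'].T)[...,:3]; W[z==0]=np.nan; return W
E
python3 - <<'E'
from h import *
a=snap('top','t0');b=snap('scene','s0')
print(r.sense()); print(a['cam_to_world'].round(2),b['cam_to_world'].round(2),a['vertical_fov'],b['vertical_fov'])
E
```

```text
pics
{'clock': 0.1, 'qpos': array([-1.27340386e+00,  3.53564474e-01,  1.63408966e+00, -1.46292004e-05,
        1.15518966e+00, -2.39702683e-03]), 'qvel': array([ 1.62389804e-03, -8.66347351e-04, -2.14669177e-03,  7.62684459e-04,
        2.62065622e-03,  2.58907742e-05]), 'joint_efforts': array([ 1.25804836e-03, -6.06358194e+01, -3.42817497e+01,  1.16815941e-04,
        3.79696896e-03, -1.85651942e-05]), 'eef_pos': array([ 184.45099758, -596.72972834,  252.63294336]), 'tcp_rot': array([-3.14034148e+00,  1.03773724e-05,  2.99795410e-01]), 'contact_force': array([ 0.12549246, -1.12904302, -0.29425712]), 'wrist_torque': array([-0.02413678, -0.01010699,  0.05640713]), 'grasp_force': 0.0, 'opening': 0.9969474478065543}
[[-2.00000e-02 -9.90000e-01  1.50000e-01  4.01300e+02]
 [-1.00000e+00  2.00000e-02  0.00000e+00 -5.40100e+01]
 [-1.00000e-02 -1.50000e-01 -9.90000e-01  1.19994e+03]
 [ 0.00000e+00  0.00000e+00  0.00000e+00  1.00000e+00]] [[-5.40000e-01  5.90000e-01 -6.00000e-01  1.26482e+03]
 [ 8.40000e-01  3.90000e-01 -3.70000e-01  4.04430e+02]
 [ 1.00000e-02 -7.10000e-01 -7.10000e-01  9.36340e+02]
 [ 0.00000e+00  0.00000e+00  0.00000e+00  1.00000e+00]] 55.773371637871975 44.75909714553721
```

View pics/t0.png

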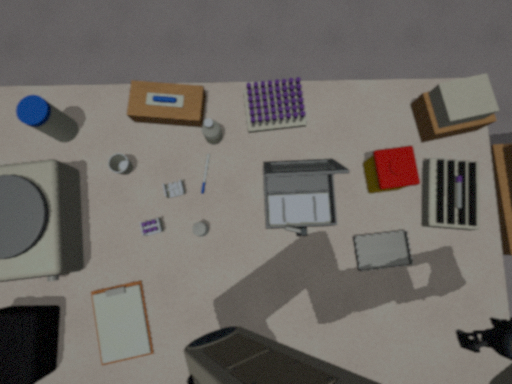

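View pics/s0.png

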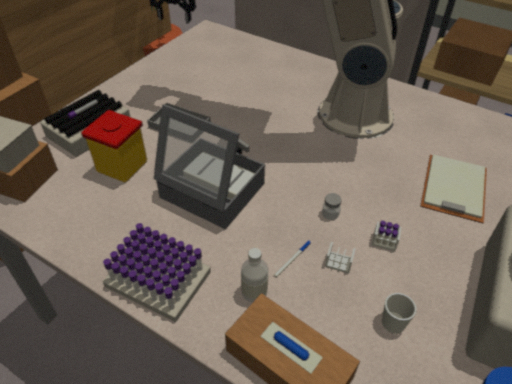

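The top view shows the tube rack at about (151,226), the case at (300,195) with its lid edge at the upper side and the latch at about (297,230). The empty rack is at (175,189), the jar at (200,228) and the sharps bin at (392,168). The scene view agrees. Next I measure them from the depth maps.

Run:
```python
from h import *
A=cloud(load('t0'));B=cloud(load('s0'))
def rect(P,n):
    (c,s,a)=cv2.minAreaRect(P[:,:2].astype(np.float32)); print(n,len(P),'c',np.round(c,1),'s',np.round(s,1),'ang',round(a,2),'z',np.percentile(P[:,2],[2,50,98]).round(1))
def box(C,u0,u1,v0,v1,z0,z1):
    P=C[v0:v1,u0:u1].reshape(-1,3);return P[(P[:,2]>z0)&(P[:,2]<z1)]
print('bench',np.nanmedian(A[240:260,120:140,2]),np.nanmedian(B[200:220,290:310,2]))
rect(box(A,136,168,212,242,50,66),'caps top');rect(box(A,136,168,212,242,25,66),'rack top')
rect(box(B,368,406,215,255,50,66),'caps scene');rect(box(B,368,406,215,255,15,66),'rack scene')
rect(box(A,255,350,150,240,60,80),'case rim top')
rect(box(A,255,350,150,240,88,120),'latch?')
rect(box(A,255,350,205,245,88,125),'latch2')
L=box(A,255,350,150,240,130,300);rect(L,'lid');
L=box(B,150,250,100,190,120,300);rect(L,'lidscene')
m=L.mean(0);u,s,v=np.linalg.svd(L-m,full_matrices=False);print('lid pl',m,v[2],L.max(0),L[L[:,2].argmax()])
for n,w in dict(jar=(192,210,219,238),empty=(164,186,178,200)).items(): rect(box(A,*w,20,80),n)
f=load('t0')['pixels'];g=load('s0')['pixels']
c1=cv2.resize(f[140:250,130:360],None,fx=3.4,fy=3.4,interpolation=2)
cv2.imwrite('pics/c1.png',c1[...,::-1])
c2=cv2.resize(g[90:230,140:410],None,fx=2.9,fy=2.9,interpolation=2);cv2.imwrite('pics/c2.png',c2[...,::-1])
```

```text
bench 0.19494681231390132 -0.040754962729522504
caps top 119 c [462.6 282.3] s [39.8 52.9] ang 13.6 z [51.  57.8 61.6]
rack top 284 c [462.6 287.3] s [44.1 61.9] ang 14.68 z [29.  45.6 60.9]
caps scene 194 c [461.7 287.7] s [39.2 46.1] ang 14.09 z [50.8 57.  60.9]
rack scene 517 c [462.4 287.8] s [48.5 60.2] ang 14.42 z [16.6 45.1 60.1]
case rim top 385 c [ 544.  -187.7] s [237.3 220.7] ang 1.29 z [62.  74.2 78.9]
latch? 300 c [ 541.8 -186.9] s [234.1 216.4] ang 1.53 z [ 89.3 108.8 118.9]
latch2 113 c [ 438.6 -168.2] s [64. 21.] ang 81.56 z [ 99.1 112.1 116.3]
lid 988 c [ 609.  -186.1] s [ 64.6 220.3] ang 1.43 z [135.3 226.1 271. ]
lidscene 4819 c [ 610.1 -185.8] s [ 69.9 223.8] ang 1.9 z [124.3 199.8 268.2]
lid pl [ 610.8602038  -181.67861559  198.75410787] [0.93167975 0.02769882 0.36222317] [647.99300572 -73.35482865 271.34065048] [582.71821973 -85.68382685 271.34065048]
jar 186 c [451.5 127.2] s [44.4 43.9] ang 29.06 z [24.3 58.8 64. ]
empty 116 c [585.7 217.8] s [43.3 61.1] ang 13.91 z [22.2 34.8 47.9]
```

View pics/c1.png

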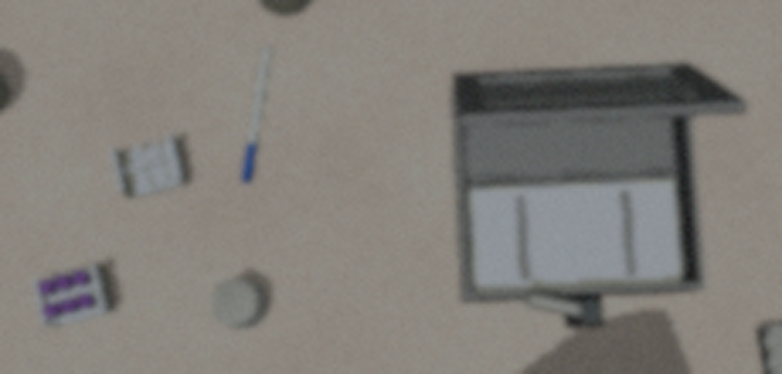

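```bash
cat >> h.py <<'E'
from scipy.spatial.transform import Rotation as Ro
def R(yaw,tilt): return Ro.from_euler('xyz',[np.pi,-tilt,yaw])
def tgt(g,yaw,tilt,back=0): # TCP so that grasp point (3 ahead) is at g, backed off
    return np.array(g,float)-(3+back)*R(yaw,tilt).as_matrix()[:,2]
def plan(p,rot):
    s=r.sense(); C=Ro.from_euler('xyz',s['tcp_rot'])
    rv=(C.inv()*rot).as_rotvec(); d=rot.as_matrix().T@(np.array(p)-s['eef_pos'])
    n=max(1,int(np.ceil(np.linalg.norm(rv)/.12))); m=max(1,int(np.ceil(max(abs(d).max()/25,np.linalg.norm(d)/40))))
    print('pos',s['eef_pos'].round(1),'rpy',s['tcp_rot'].round(3),'t',round(s['clock'],2),'F',s['contact_force'].round(1),'open',round(s['opening'],3))
    print('turn rows',n,(rv/np.pi/n).round(4),' then shift rows',m,(d/25/m).round(3),' total mm',d.round(1))
E
python3 - <<'E'
from h import *
g=[462.4,287.6,30]; print(tgt(g,.251,.524,120)); plan(tgt(g,.251,.524,120),R(.251,.524))
A=cloud(load('t0'))
c,s=np.cos(.03),np.sin(.03)
P=A[150:245,255:350].reshape(-1,3);P=P[np.isfinite(P).all(1)]
q=(P[:,:2]-[548,-187])@np.array([[c,-s],[s,c]])  # to case axes
z=P[:,2]
k=(z>68)&(z<80)&(abs(q[:,0])<60); print('side rims y',np.percentile(q[k,1],[1,5,20,80,95,99]).round(1))
k=(z>68)&(z<80)&(abs(q[:,1])>15)&(abs(q[:,1])<100)&(q[:,0]<-60); print('front rim x',np.percentile(q[k,0],[2,25,50,75,98]).round(1),k.sum())
k=(z>16)&(z<24)&(q[:,0]<60); print('divider?',np.percentile(q[k,0],[5,50,95]).round(1))
k=(z>28)&(z<40)&(abs(q[:,0])<100); print('pack x',np.percentile(q[k,0],[2,98]).round(1))
k=(z>102)&(z<122)&(q[:,0]<-60); print('lever',q[k].min(0).round(1),q[k].max(0).round(1),np.round(cv2.fitLine(q[k].astype(np.float32),2,0,.01,.01).ravel(),3),k.sum())
E
```

```text
[402.78573636 272.31446207 136.49644079]
pos [ 184.5 -596.7  252.6] rpy [-3.14  0.    0.3 ] t 0.1 F [ 0.1 -1.1 -0.3] open 0.997
turn rows 5 [-0.0009  0.0334  0.003 ]  then shift rows 32 [ 0.39  -0.984  0.393]  total mm [ 311.9 -787.6  314.4]
side rims y [-110.9 -109.9 -108.3  107.1  108.8  109.3]
front rim x [-115.4  -93.7  -92.2  -90.6  -89.6] 100
divider? [-90.1  22.5  25.5]
pack x [-86.1  10.8]
lever [-123.2   -9.8] [-93.9  52.4] [   0.273    0.962 -107.32    18.67 ] 107
```

```bash
python3 -m inch '[[0,0,0,0.3,-0.5,0,0],[0,0,0,0.64,-0.98,0,0],[0,0,0,0.64,-0.98,0,0],[0,0,0,0.64,-0.98,0,0],[0,0,0,0.64,-0.98,0,0],[0,0,0,0.64,-0.98,0,0],[0,0,0,0.64,-0.98,0,0],[0,0,0,0.64,-0.98,0,0]]'
python3 -m inch '[[0,0,0,0.64,-0.98,0,0],[0,0,0,0.64,-0.98,0,0],[0,0,0,0.64,-0.98,0,0],[0,0,0,0.64,-0.98,0,0],[0,0,0,0.64,-0.98,0,0],[0,0,0,0.64,-0.98,0,0],[0,0,0,0.64,-0.98,0,0],[0,0,0,0.64,-0.98,0,0]]'
python3 -m inch '[[0,0,0,0.64,-0.98,0,0],[0,0,0,0.64,-0.98,0,0],[0,0,0,0.64,-0.98,0,0],[0,0,0,0.64,-0.98,0,0],[0,0,0,0.64,-0.98,0,0],[0,0,0,0.64,-0.98,0,0],[0,0,0,0.64,-0.98,0,0],[0,0,0,0.64,-0.98,0,0]]'
python3 -m inch '[[0,0,0,0.64,-0.98,0,0],[0,0,0,0.64,-0.98,0,0],[0,0,0,0.64,-0.98,0,0],[0,0,0,0.64,-0.98,0,0],[0,0,0,0.64,-0.98,0,0],[0,0,0,0.64,-0.98,0,0],[0,0,0,0.5,-0.5,0,0],[0,0,0,0,0,0,0]]'
python3 - <<'E'
from h import *
g=[462.4,287.6,30]; plan(tgt(g,.251,.524,120),R(.251,.524))
snap('wrist','w1'); W=cloud(load('w1')); print(np.nanmin(W.reshape(-1,3),0),np.nanmax(W.reshape(-1,3),0))
k=(W[...,2]>38)&(W[...,2]<66)&(abs(W[...,0]-462)<60)&(abs(W[...,1]-287)<60); P=W[k]; print(len(P))
if len(P)>20:
  c,s,a=cv2.minAreaRect(P[:,:2].astype(np.float32));print(np.round(c,1),np.round(s,1),a)
E
```

```text
clock: 0.77
eef_pos: [244.4, -384.5, 253.0]
tcp_rot: [-3.141, 0.0, 0.3]
contact_force: [0.8, -0.8, 1.0]
opening: 1.0
grasp_force: 0.0
clock: 1.43
eef_pos: [308.7, -159.6, 253.2]
tcp_rot: [3.142, -0.0, 0.299]
contact_force: [0.3, 0.7, 0.3]
opening: 1.001
grasp_force: 0.0
clock: 2.1
eef_pos: [373.1, 65.6, 253.2]
tcp_rot: [3.141, 0.0, 0.3]
contact_force: [0.6, 0.2, 0.2]
opening: 1.001
grasp_force: 0.0
clock: 2.77
eef_pos: [431.0, 251.4, 253.1]
tcp_rot: [-3.141, -0.001, 0.302]
contact_force: [-0.1, 0.6, 0.3]
opening: 1.001
grasp_force: 0.0
pos [431.  251.4 253.1] rpy [-3.141e+00 -1.000e-03  3.020e-01] t 2.77 F [-0.1  0.6  0.3] open 1.001
turn rows 5 [-0.0009  0.0333  0.0031]  then shift rows 4 [-0.775 -0.273  0.899]  total mm [-77.5 -27.3  89.9]
[ -38.75925522 -210.51381969   -3.77118336] [707.32999186 576.81729566 334.32104215]
1197
[460.5 285.8] [43.8 60.1] 14.32878589630127
```

```bash
python3 -m inch '[[-0.0009,0.0333,0.0031,0,0,0,0],[-0.0009,0.0333,0.0031,0,0,0,0],[-0.0009,0.0333,0.0031,0,0,0,0],[-0.0009,0.0333,0.0031,0,0,0,0],[-0.0009,0.0333,0.0031,0,0,0,0],[0,0,0,-0.8,-0.27,0.9,0],[0,0,0,-0.8,-0.27,0.9,0],[0,0,0,-0.8,-0.27,0.9,0]]'
python3 -m inch '[[0,0,0,-0.8,-0.27,0.9,0],[0,0,0,0,0,0,0],[0,0,0,0,0,0,0]]'
python3 - <<'E'
from h import *
snap('wrist','w2'); W=cloud(load('w2'))
k=(W[...,2]>38)&(W[...,2]<66)&(abs(W[...,0]-462)<60)&(abs(W[...,1]-287)<60); P=W[k]; print(len(P))
c,s,a=cv2.minAreaRect(P[:,:2].astype(np.float32));print(np.round(c,1),np.round(s,1),a)
plan(tgt([461.2,286.6,30],.25,.524,0),R(.25,.524))
E
```

```text
clock: 3.48
eef_pos: [407.1, 261.5, 168.2]
tcp_rot: [3.14, -0.524, 0.249]
contact_force: [0.6, -0.4, 0.1]
opening: 1.001
grasp_force: 0.0
clock: 3.73
eef_pos: [403.8, 264.3, 149.0]
tcp_rot: [3.134, -0.523, 0.252]
contact_force: [-0.6, 0.2, 0.0]
opening: 1.002
grasp_force: 0.0
2221
[460.5 286. ] [44.2 60.1] 14.482710838317871
pos [404.7 264.9 150.1] rpy [ 3.136 -0.525  0.251] t 3.78 F [-0.1  0.5 -0.4] open 1.0
turn rows 1 [ 0.0018 -0.0003  0.0002]  then shift rows 6 [-0.053 -0.047  0.874]  total mm [ -8.   -7.1 131.1]
```

View pics/w2.png

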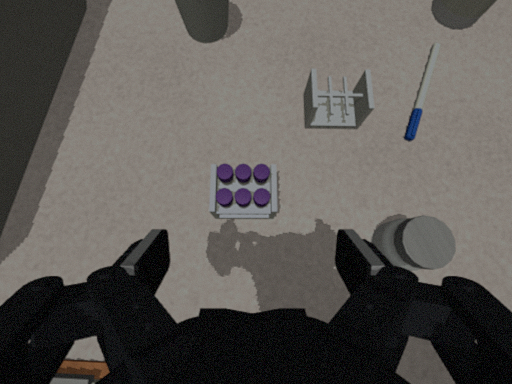

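The wrist view shows the filled rack upright at about (244,190), between the open fingers. The jar at (425,240) is well clear. Next I descend along the tool axis.

```bash
python3 -m inch '[[0.0018,0,0,-0.16,-0.14,0.4,0],[0,0,0,-0.16,-0.14,0.8,0],[0,0,0,0,0,0.8,0],[0,0,0,0,0,0.8,0],[0,0,0,0,0,0.4,0],[0,0,0,0,0,0,0],[0,0,0,0,0,0,0]]'
python3 - <<'E'
from h import *
plan(tgt([460.8,286.3,30],.25,.524,0),R(.25,.524))
E
```

```text
clock: 4.37
eef_pos: [443.7, 279.0, 100.0]
tcp_rot: [-3.138, -0.486, 0.255]
contact_force: [-0.2, -0.6, 0.2]
opening: 0.995
grasp_force: 0.0
pos [443.7 279.  100. ] rpy [-3.138 -0.486  0.255] t 4.37 F [-0.2 -0.6  0.2] open 0.995
turn rows 1 [-0.0019  0.0121  0.0014]  then shift rows 3 [-0.255 -0.038  0.891]  total mm [-19.1  -2.9  66.8]
```

```bash
python3 -c "
from h import *
print(r.sense()['qpos'].round(3),r.sense()['qvel'].round(3))"
python3 -m inch '[[-0.0019,0.0121,0.0014,0,0,0,0],[0,0,0,-0.2,-0.03,0.3,0],[0,0,0,0,0,0,0]]'
python3 - <<'E'
from h import *
print(r.sense()['qpos'].round(3))
plan(tgt([460.8,286.3,30],.25,.524,0),R(.25,.524))
E
```

```text
[ 0.673  0.311  2.278 -1.079  0.213  3.014] [ 0.013 -0.011  0.016 -0.009  0.001  0.015]
clock: 4.62
eef_pos: [448.3, 280.0, 105.9]
tcp_rot: [-3.139, -0.498, 0.255]
contact_force: [-0.1, 1.0, -0.6]
opening: 1.001
grasp_force: 0.0
[ 0.672  0.303  2.274 -1.085  0.218  3.016]
pos [448.3 280.  105.9] rpy [-3.139 -0.498  0.255] t 4.62 F [-0.1  1.  -0.6] open 1.001
turn rows 1 [-0.0016  0.0082  0.0015]  then shift rows 3 [-0.348 -0.04   0.927]  total mm [-26.1  -3.   69.5]
```

```bash
python3 -m inch '[[0,0,-0.0385,0,0,0,0],[0,0,-0.0385,0,0,0,0],[0,0,-0.0385,0,0,0,0],[0,0,-0.0385,0,0,0,0],[0,0,-0.0385,0,0,0,0],[0,0,-0.0385,0,0,0,0],[0,0,-0.0385,0,0,0,0],[0,0,-0.0385,0,0,0,0]]' >/dev/null
python3 -m inch '[[0,0,-0.0385,0,0,0,0],[0,0,-0.0385,0,0,0,0],[0,0,-0.0385,0,0,0,0],[0,0,-0.0385,0,0,0,0],[0,0,-0.0385,0,0,0,0],[0,0,-0.0385,0,0,0,0],[0,0,-0.0385,0,0,0,0],[0,0,-0.0385,0,0,0,0]]' >/dev/null
python3 -m inch '[[0,0,-0.0385,0,0,0,0],[0,0,-0.0385,0,0,0,0],[0,0,-0.0385,0,0,0,0],[0,0,-0.0385,0,0,0,0],[0,0,-0.0385,0,0,0,0],[0,0,-0.0385,0,0,0,0],[0,0,-0.0385,0,0,0,0],[0,0,-0.0385,0,0,0,0]]' >/dev/null
python3 -m inch '[[0,0,-0.0385,0,0,0,0],[0,0,-0.0385,0,0,0,0],[0,0,0,0,0,0,0],[0,0,0,0,0,0,0]]'
python3 - <<'E'
from h import *
print(r.sense()['qpos'].round(3))
F=Ro.from_euler('z',np.pi)
plan(tgt([460.8,286.3,30],.25,.46,0),R(.25,.46)*F)
plan(tgt([460.8,286.3,30],.25,.46,0),R(.25,.46))
E
```

```text
clock: 6.95
eef_pos: [447.9, 279.7, 105.1]
tcp_rot: [3.139, 0.497, -2.887]
contact_force: [0.4, -0.9, 0.1]
opening: 0.999
grasp_force: 0.0
[ 0.672  0.304  2.274 -1.085  0.218 -0.125]
pos [447.9 279.7 105.1] rpy [ 3.139  0.497 -2.887] t 6.95 F [ 0.4 -0.9  0.1] open 0.999
turn rows 1 [0.0014 0.0117 0.0014]  then shift rows 3 [0.276 0.043 0.941]  total mm [20.7  3.2 70.5]
pos [447.9 279.7 105.1] rpy [ 3.139  0.497 -2.887] t 6.95 F [ 0.4 -0.9  0.1] open 0.999
turn rows 27 [-0.0007  0.0001 -0.037 ]  then shift rows 3 [-0.276 -0.043  0.941]  total mm [-20.7  -3.2  70.5]
```

```bash
python3 -m inch '[[0.0014,0.0117,0.0014,0.4,0.06,0,0],[0,0,0,0.4,0.06,0.2,0],[0,0,0,0,0,0.3,0],[0,0,0,0,0,0.3,0],[0,0,0,0,0,0.3,0],[0,0,0,0,0,0,0]]'
python3 - <<'E'
from h import *
print(r.sense()['qpos'].round(3))
F=Ro.from_euler('z',np.pi)
plan(tgt([460.8,286.3,30],.25,.46,0),R(.25,.46)*F)
E
```

```text
clock: 7.45
eef_pos: [442.0, 281.0, 70.3]
tcp_rot: [-3.141, 0.459, -2.892]
contact_force: [0.9, 0.2, 0.4]
opening: 1.0
grasp_force: 0.0
[ 0.676  0.38   2.272 -1.228  0.196  0.038]
pos [442.  281.   70.3] rpy [-3.141  0.459 -2.892] t 7.45 F [0.9 0.2 0.4] open 1.0
turn rows 1 [-0.0002 -0.0003 -0.    ]  then shift rows 2 [0.007 0.009 0.835]  total mm [ 0.4  0.4 41.8]
```

```bash
python3 -m inch '[[0,0,0,0,0,0.3,0],[0,0,0,0,0,0.3,0],[0,0,0,0,0,0.3,0],[0,0,0,0,0,0.3,0],[0,0,0,0,0,0.3,0],[0,0,0,0,0,0.17,0],[0,0,0,0,0,0,0],[0,0,0,0,0,0,0]]'
python3 - <<'E'
from h import *
print(r.sense()['qpos'].round(3))
F=Ro.from_euler('z',np.pi)
plan(tgt([460.8,286.3,30],.25,.46,0),R(.25,.46)*F)
E
```

```text
clock: 8.12
eef_pos: [463.3, 288.8, 43.5]
tcp_rot: [-3.136, 0.441, -2.888]
contact_force: [-0.6, 0.6, 0.1]
opening: 1.004
grasp_force: 0.0
[ 0.656  0.46   2.224 -1.295  0.18   0.087]
pos [463.3 288.8  43.5] rpy [-3.136  0.441 -2.888] t 8.12 F [-0.6  0.6  0.1] open 1.004
turn rows 1 [-0.0012 -0.0061  0.0011]  then shift rows 1 [ 0.347 -0.071  0.31 ]  total mm [ 8.7 -1.8  7.8]
```

```bash
python3 -m inch '[[-0.0012,0.013,0.0011,0,0,0,0],[0,0,0,0.25,-0.04,0,0],[0,0,0,0,0,0,0]]'
python3 - <<'E'
from h import *
print(r.sense()['qpos'].round(3))
F=Ro.from_euler('z',np.pi)
plan(tgt([460.8,286.3,30],.25,.40,0),R(.25,.40)*F)
E
```

```text
clock: 8.37
eef_pos: [457.5, 285.0, 40.9]
tcp_rot: [-3.136, 0.42, -2.891]
contact_force: [0.3, 0.5, 0.2]
opening: 0.999
grasp_force: 0.0
[ 0.652  0.459  2.227 -1.183  0.178 -0.023]
pos [457.5 285.   40.9] rpy [-3.136  0.42  -2.891] t 8.37 F [0.3 0.5 0.2] open 0.999
turn rows 1 [-0.0016  0.0063  0.0001]  then shift rows 1 [0.039 0.019 0.337]  total mm [1.  0.5 8.4]
```

```bash
python3 -m inch '[[-0.0016,0.0063,0,0,0,0,0],[0,0,0,0.04,0.02,0.17,0],[0,0,0,0,0,0.17,0],[0,0,0,0,0,0,0]]'
python3 - <<'E'
from h import *
print(r.sense()['qpos'].round(3))
F=Ro.from_euler('z',np.pi)
plan(tgt([460.8,286.3,30],.25,.40,0),R(.25,.40)*F)
snap('wrist','w3')
E
```

```text
clock: 8.7
eef_pos: [460.6, 286.6, 32.7]
tcp_rot: [-3.141, 0.401, -2.89]
contact_force: [0.0, -1.2, -0.7]
opening: 0.998
grasp_force: 0.0
[ 0.642  0.479  2.211 -1.096  0.169 -0.119]
pos [460.6 286.6  32.7] rpy [-3.141  0.401 -2.89 ] t 8.7 F [ 0.  -1.2 -0.7] open 0.998
turn rows 1 [-0.      0.0004  0.0006]  then shift rows 1 [ 0.037 -0.012 -0.019]  total mm [ 0.9 -0.3 -0.5]
```

View pics/w3.png

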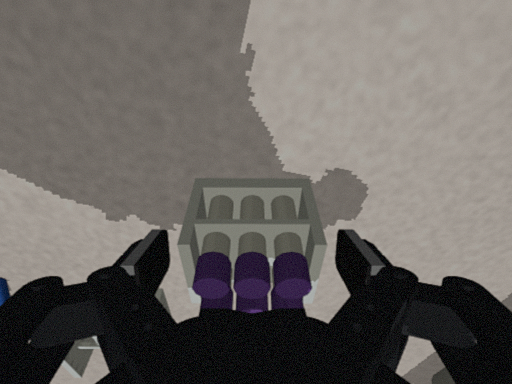

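The rack (columns 182–326) sits centred between the pads (168 and 336), with the end plates facing them. I close the gripper.

```bash
python3 -m inch '[[0,0,0,0,0,0,0.2],[0,0,0,0,0,0,0.3],[0,0,0,0,0,0,1],[0,0,0,0,0,0,1],[0,0,0,0,0,0,1],[0,0,0,0,0,0,1],[0,0,0,0,0,0,1],[0,0,0,0,0,0,1]]' 45
python3 -m inch '[[0,0,0,-0.05,0,-0.1,1],[0,0,0,-0.1,0,-0.3,1],[0,0,0,-0.2,0,-0.5,1],[0,0,0,-0.3,0,-0.7,1],[0,0,0,-0.3,0,-0.7,1],[0,0,0,0,0,0,1]]' 45
python3 - <<'E'
from h import *
print(r.sense()['qpos'].round(3))
F=Ro.from_euler('z',np.pi)
plan([400,100,200],R(.03,.40)*F)
E
```

```text
clock: 9.42
eef_pos: [460.4, 286.6, 33.2]
tcp_rot: [-3.141, 0.401, -2.89]
contact_force: [-1.9, -1.1, 5.6]
opening: 0.697
grasp_force: 48.2
clock: 9.92
eef_pos: [461.1, 287.6, 98.1]
tcp_rot: [3.14, 0.405, -2.891]
contact_force: [1.4, 1.7, -0.6]
opening: 0.692
grasp_force: 48.8
[ 0.643  0.336  2.191 -0.57   0.279 -0.656]
pos [461.1 287.6  98.1] rpy [ 3.14   0.405 -2.891] t 9.92 F [ 1.4  1.7 -0.6] open 0.692
turn rows 2 [0.0141 0.0007 0.0323]  then shift rows 8 [ 0.109 -0.928 -0.599]  total mm [  21.7 -185.7 -119.8]
```

```bash
python3 -m inch '[[0,0,0,-0.35,0,-0.8,1],[0,0,0,-0.35,0,-0.8,1],[0,0,0,-0.35,0,-0.8,1],[0,0,0,-0.35,0,-0.8,1],[0.014,0.0007,0.0323,0,0,0,1],[0.014,0.0007,0.0323,0,0,0,1],[0,0,0,0,0,0,1]]'
python3 - <<'E'
from h import *
print(r.sense()['qpos'].round(3))
F=Ro.from_euler('z',np.pi)
plan([525,-180,180],R(.03,.40)*F)
E
```

```text
clock: 10.5
eef_pos: [461.3, 287.2, 182.5]
tcp_rot: [-3.14, 0.399, -3.11]
contact_force: [-0.3, 0.5, -1.9]
opening: 0.693
grasp_force: 49.4
[ 0.697  0.197  2.104 -0.462  0.572 -0.547]
pos [461.3 287.2 182.5] rpy [-3.14   0.399 -3.11 ] t 10.5 F [-0.3  0.5 -1.9] open 0.693
turn rows 1 [-0.0004 -0.0005  0.0003]  then shift rows 19 [-0.094 -0.987  0.045]  total mm [ -44.8 -468.9   21.6]
```

```bash
python3 -m inch '[[0,0,0,-0.1,-0.5,0.04,1],[0,0,0,-0.1,-0.95,0.04,1],[0,0,0,-0.1,-0.95,0.04,1],[0,0,0,-0.1,-0.95,0.04,1],[0,0,0,-0.1,-0.95,0.04,1],[0,0,0,-0.1,-0.95,0.04,1],[0,0,0,-0.1,-0.95,0.04,1],[0,0,0,-0.1,-0.95,0.04,1]]'
python3 -m inch '[[0,0,0,-0.1,-0.95,0.04,1],[0,0,0,-0.1,-0.95,0.04,1],[0,0,0,-0.1,-0.95,0.04,1],[0,0,0,-0.1,-0.95,0.04,1],[0,0,0,-0.1,-0.95,0.04,1],[0,0,0,-0.1,-0.95,0.04,1],[0,0,0,-0.1,-0.95,0.04,1],[0,0,0,-0.1,-0.95,0.04,1]]'
python3 -m inch '[[0,0,0,-0.1,-0.95,0.04,1],[0,0,0,-0.1,-0.95,0.04,1],[0,0,0,-0.1,-0.9,0.04,1],[0,0,0,0,-0.3,0,1],[0,0,0,0,0,0,1],[0,0,0,0,0,0,1]]'
python3 - <<'E'
from h import *
print(r.sense()['qpos'].round(3))
F=Ro.from_euler('z',np.pi)
plan([525,-185,115],R(.03,.40)*F)
snap('scene','s1');snap('wrist','w4')
W=cloud(load('w4')); c,s=np.cos(.03),np.sin(.03)
P=W.reshape(-1,3);P=P[np.isfinite(P).all(1)]
q=(P[:,:2]-[552.5,-187.7])@np.array([[c,-s],[s,c]]);z=P[:,2]
m=abs(q[:,1])<80
h,e=np.histogram(q[m&(z<12)&(z>0),0],bins=np.arange(0,110,5));print('floor x',dict(zip(e[:-1],h)))
k=m&(z>15)&(z<23)&(abs(q[:,0]-18)<12);print('div',np.percentile(q[k,0],[5,50,95]) if k.sum() else 0,k.sum())
k=(z>70)&(z<79)&(q[:,0]>80);print('rearrim',np.percentile(q[k,0],[5,50,95]) if k.sum() else 0,k.sum())
g=load('s1')['pixels'];cv2.imwrite('pics/c3.png',cv2.resize(g[20:240,120:400],None,fx=2.8,fy=2.7,interpolation=2)[...,::-1])
E
```

```text
clock: 11.17
eef_pos: [488.6, 107.5, 182.3]
tcp_rot: [-3.137, 0.396, -3.097]
contact_force: [0.3, -1.0, -0.9]
opening: 0.697
grasp_force: 49.4
clock: 11.83
eef_pos: [517.0, -81.7, 183.0]
tcp_rot: [-3.136, 0.396, -3.098]
contact_force: [0.2, 0.9, -2.1]
opening: 0.695
grasp_force: 49.4
clock: 12.33
eef_pos: [527.7, -157.2, 183.4]
tcp_rot: [-3.139, 0.395, -3.103]
contact_force: [0.3, -0.5, -2.6]
opening: 0.689
grasp_force: 49.4
[-0.383  0.187  2.113  0.329  0.5   -2.254]
pos [ 527.7 -157.2  183.4] rpy [-3.139  0.395 -3.103] t 12.33 F [ 0.3 -0.5 -2.6] open 0.689
turn rows 1 [ 0.0002 -0.0015  0.0026]  then shift rows 3 [ 0.399 -0.369  0.821]  total mm [ 29.9 -27.7  61.6]
floor x {np.int64(0): np.int64(0), np.int64(5): np.int64(0), np.int64(10): np.int64(0), np.int64(15): np.int64(0), np.int64(20): np.int64(0), np.int64(25): np.int64(126), np.int64(30): np.int64(556), np.int64(35): np.int64(530), np.int64(40): np.int64(519), np.int64(45): np.int64(502), np.int64(50): np.int64(491), np.int64(55): np.int64(401), np.int64(60): np.int64(131), np.int64(65): np.int64(126), np.int64(70): np.int64(114), np.int64(75): np.int64(103), np.int64(80): np.int64(104), np.int64(85): np.int64(90), np.int64(90): np.int64(134), np.int64(95): np.int64(57), np.int64(100): np.int64(0)}
div [15.46893323 16.67335528 19.49912006] 784
rearrim [ 83.84145268  95.70707119 269.27064362] 673
```

View pics/c3.png

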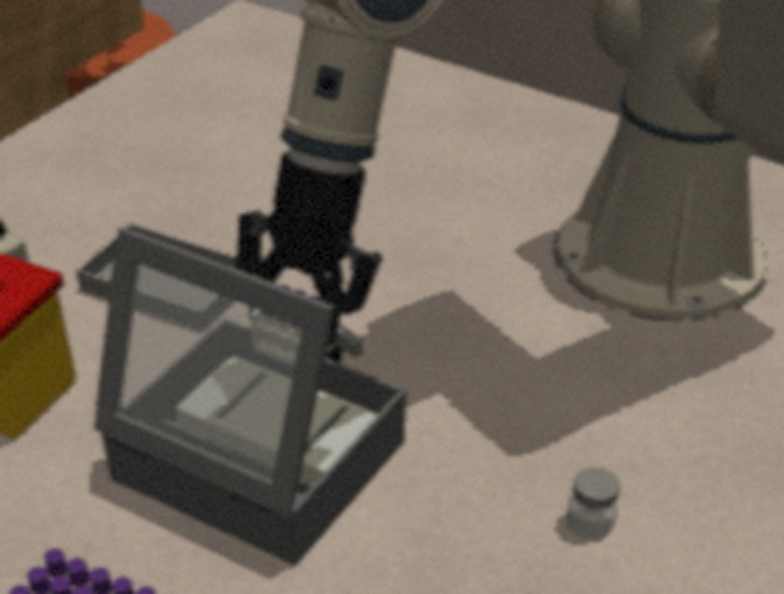

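View pics/w4.png

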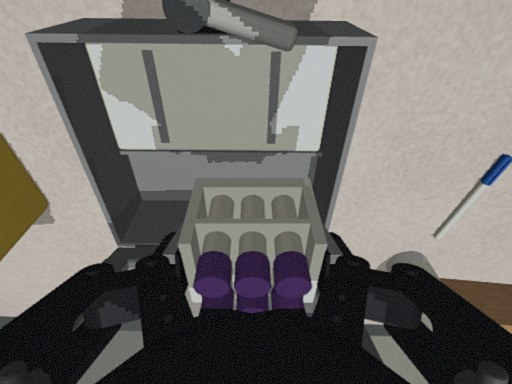

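Run:
```python
from h import *
W=cloud(load('w4')); c,s=np.cos(.03),np.sin(.03)
P=W.reshape(-1,3);P=P[np.isfinite(P).all(1)]
q=(P[:,:2]-[551,-187.7])@np.array([[c,-s],[s,c]]);z=P[:,2]
k=(z>104)&(z<118)&(abs(q[:,0]+110)<25)&(abs(q[:,1]-20)<60);Q=q[k].astype(np.float32)
print(k.sum(),Q.min(0),Q.max(0),cv2.minAreaRect(Q))
B=Q[(Q[:,1]>20)];print(cv2.fitLine(B,2,0,.01,.01).ravel())
k=(z>70)&(z<79)&(abs(q[:,0])<70);print('rim y',np.percentile(q[k,1],[2,20,80,98]))
k=(z>70)&(z<79)&(q[:,0]<-80)&(q[:,0]>-104)&(abs(q[:,1]+50)<40);print('rim front x',np.percentile(q[k,0],[3,50,97]))
F=Ro.from_euler('z',np.pi); T=R(.03,.4)*F
plan([550,-160,120],T)
M=T.as_matrix().T
for d in ([35,0,-45],[13,0,-30]): print((M@np.array(d)).round(1)/25)
```

```text
3814 [-119.57895    -11.9136095] [-97.23841   53.987236] ((-110.04117584228516, 20.860387802124023), (67.30706024169922, 15.637577056884766), 80.27584075927734)
[   0.28472257    0.95860994 -107.56357      35.983116  ]
rim y [-110.39943327 -107.58918327  106.38083334  109.13136602]
rim front x [-98.89369462 -96.71719246 -93.96285481]
pos [ 527.9 -156.3  183.7] rpy [-3.139  0.396 -3.102] t 12.43 F [-0.8  0.3 -0.7] open 0.694
turn rows 1 [ 0.0004 -0.0014  0.0029]  then shift rows 3 [ 0.061 -0.059  0.896]  total mm [ 4.6 -4.4 67.2]
[-0.588 -0.04   2.204]
[-0.012 -0.016  1.308]
```

```bash
python3 -m inch '[[0.0004,-0.0014,0.0029,0.02,-0.04,0.4,1],[0,0,0,0.02,-0.02,0.7,1],[0,0,0,0.02,0,0.7,1],[0,0,0,0,0,0.7,1],[0,0,0,0,0,0.3,1],[0,0,0,0,0,0,1]]'
python3 -m inch '[[0,0,0,-0.15,0,0.4,1],[0,0,0,-0.15,0,0.4,1],[0,0,0,-0.15,0,0.4,1],[0,0,0,-0.15,0,0.4,1],[0,0,0,0,0,0.4,1],[0,0,0,0,0,0.2,1],[0,0,0,0,0,0,1]]'
python3 - <<'E'
from h import *
print(r.sense()['qpos'].round(3))
F=Ro.from_euler('z',np.pi); T=R(.03,.4)*F
plan([598,-160,45],T)
E
```

```text
clock: 12.93
eef_pos: [554.0, -156.6, 117.6]
tcp_rot: [3.141, 0.399, -3.111]
contact_force: [-0.7, 0.9, -1.4]
opening: 0.695
grasp_force: 49.4
clock: 13.52
eef_pos: [589.5, -156.7, 72.9]
tcp_rot: [3.141, 0.399, -3.113]
contact_force: [0.6, 0.4, -0.9]
opening: 0.693
grasp_force: 49.4
[-0.335  0.457  2.061  0.519  0.284 -2.41 ]
pos [ 589.5 -156.7   72.9] rpy [ 3.141  0.399 -3.113] t 13.52 F [ 0.6  0.4 -0.9] open 0.693
turn rows 1 [ 0.     -0.0002 -0.0005]  then shift rows 2 [ 0.063 -0.072  0.579]  total mm [ 3.1 -3.6 29. ]
```

```bash
python3 -m inch '[[0,0,0,0.03,0,0.3,1],[0,0,0,0.03,0,0.3,1],[0,0,0,0.03,0,0.3,1],[0,0,0,0,0,0.2,1],[0,0,0,0,0,0,1]]'
python3 -m inch '[[0,0,0,0.016,0,0.037,1],[0,0,0,0.016,0,0.037,1],[0,0,0,0,0,0,1]]'
python3 -m inch '[[0,0,0,0.016,0,0.037,1],[0,0,0,0.016,0,0.037,1],[0,0,0,0,0,0,1]]'
python3 - <<'E'
from h import *
F=Ro.from_euler('z',np.pi); T=R(.03,.4)*F
plan([598,-160,38],T)
E
```

```text
clock: 13.93
eef_pos: [598.3, -156.6, 47.2]
tcp_rot: [3.141, 0.4, -3.113]
contact_force: [-0.4, -0.4, -0.6]
opening: 0.696
grasp_force: 49.4
clock: 14.18
eef_pos: [598.5, -156.8, 46.4]
tcp_rot: [-3.141, 0.401, -3.113]
contact_force: [0.5, -0.3, -1.5]
opening: 0.695
grasp_force: 49.4
clock: 14.43
eef_pos: [598.5, -156.7, 44.3]
tcp_rot: [-3.141, 0.401, -3.113]
contact_force: [1.1, 0.0, -1.1]
opening: 0.697
grasp_force: 49.4
pos [ 598.5 -156.7   44.3] rpy [-3.141  0.401 -3.113] t 14.43 F [ 1.1  0.  -1.1] open 0.697
turn rows 1 [-0.0002  0.0004 -0.0004]  then shift rows 1 [ 0.118 -0.13   0.223]  total mm [ 3.  -3.2  5.6]
```

```bash
for i in 1; do
python3 -m inch '[[0,0,0,0.016,0,0.037,1],[0,0,0,0.016,0,0.037,1],[0,0,0,0,0,0,1]]'
python3 -m inch '[[0,0,0,0.016,0,0.037,1],[0,0,0,0.016,0,0.037,1],[0,0,0,0,0,0,1]]'
python3 -m inch '[[0,0,0,0.016,0,0.037,1],[0,0,0,0,0,0,1]]'
python3 -m inch '[[0,0,0,0.016,0,0.037,1],[0,0,0,0,0,0,1]]'
done | grep -E "pos|force"
```

```text
eef_pos: [598.4, -156.7, 42.1]
contact_force: [0.7, -0.4, -0.3]
grasp_force: 49.4
eef_pos: [598.3, -156.7, 40.0]
contact_force: [0.6, -0.2, -1.2]
grasp_force: 49.4
eef_pos: [598.4, -156.7, 39.0]
contact_force: [0.4, -1.0, -0.2]
grasp_force: 49.4
eef_pos: [598.5, -156.8, 38.3]
contact_force: [-0.5, 0.2, -0.6]
grasp_force: 49.5
```

```bash
{ python3 -m inch '[[0,0,0,0.01,0,0.022,1],[0,0,0,0,0,0,1]]'
python3 -m inch '[[0,0,0,0.01,0,0.022,1],[0,0,0,0,0,0,1]]'
python3 -m inch '[[0,0,0,0.01,0,0.022,1],[0,0,0,0,0,0,1]]'
python3 -m inch '[[0,0,0,0.01,0,0.022,1],[0,0,0,0,0,0,1]]'; } | grep -E "pos|force"
```

```text
eef_pos: [598.5, -156.8, 38.3]
contact_force: [-4.3, 1.6, 9.5]
grasp_force: 50.8
eef_pos: [598.5, -156.8, 38.2]
contact_force: [-9.7, 1.5, 18.2]
grasp_force: 52.0
eef_pos: [598.6, -156.8, 38.2]
contact_force: [-13.4, 2.5, 26.3]
grasp_force: 53.2
eef_pos: [598.6, -156.8, 38.2]
contact_force: [-18.7, 2.0, 36.0]
grasp_force: 54.4
```

```bash
python3 -m inch '[[0,0,0,-0.03,0,-0.07,1],[0,0,0,0,0,0,1],[0,0,0,0,0,0,1]]' 20 | grep -E "pos|force"
python3 -m inch '[[0,0,0,0,0,0,0.28],[0,0,0,0,0,0,0.22],[0,0,0,0,0,0,0.15],[0,0,0,0,0,0,0.05],[0,0,0,0,0,0,0],[0,0,0,0,0,0,0],[0,0,0,0,0,0,0]]'
python3 -m inch '[[0,0,0,0,0,-0.2,0],[0,0,0,0,0,-0.4,0],[0,0,0,0,0,-0.6,0],[0,0,0,0,0,-0.8,0],[0,0,0,0,0,-0.9,0],[0,0,0,0,0,-0.9,0],[0,0,0,0,0,-0.5,0],[0,0,0,0,0,0,0]]'
python3 - <<'E'
from h import *
snap('wrist','w5');W=cloud(load('w5')); c,s=np.cos(.03),np.sin(.03)
P=W.reshape(-1,3);P=P[np.isfinite(P).all(1)]
q=(P[:,:2]-[551,-187.7])@np.array([[c,-s],[s,c]]);z=P[:,2]
k=(z>40)&(z<70)&(q[:,0]>20)&(q[:,0]<85)&(abs(q[:,1]-30)<45)
print('rack',cv2.minAreaRect(q[k].astype(np.float32)),np.percentile(z[k],[2,50,98]))
F=Ro.from_euler('z',np.pi)
# poke point for lever: pivot world
C=np.array([[c,-s],[s,c]]);print('lever pivot/inside-push start world',C@[-118,0]+[551,-187.7],C@[-70,42]+[551,-187.7],r.sense()['qpos'].round(2))
plan([500,-146,170],R(.03,0.4)*F)
E
```

```text
eef_pos: [598.6, -156.9, 38.2]
contact_force: [-5.6, 0.6, 12.0]
grasp_force: 51.4
clock: 16.77
eef_pos: [598.4, -157.0, 37.6]
tcp_rot: [-3.141, 0.401, -3.113]
contact_force: [-0.6, -2.2, -0.8]
opening: 1.001
grasp_force: 0.0
clock: 17.43
eef_pos: [556.6, -158.2, 139.5]
tcp_rot: [-3.14, 0.404, -3.113]
contact_force: [1.1, -0.2, -0.4]
opening: 0.999
grasp_force: 0.0
rack ((48.59499740600586, 29.692991256713867), (60.22848892211914, 45.29643249511719), 89.65735626220703) [41.32372176 57.76545911 63.51095204]
lever pivot/inside-push start world [ 433.05309602 -191.23946902] [ 479.77168663 -147.8185836 ] [-0.36  0.3   2.1   0.4   0.4  -2.3 ]
pos [ 556.7 -158.1  138.2] rpy [-3.14   0.403 -3.113] t 17.48 F [ 0.2 -0.4 -0.8] open 1.0
turn rows 1 [-0.0005  0.0011 -0.0003]  then shift rows 3 [ 0.527  0.184 -0.683]  total mm [ 39.5  13.8 -51.2]
```

View pics/w5.png

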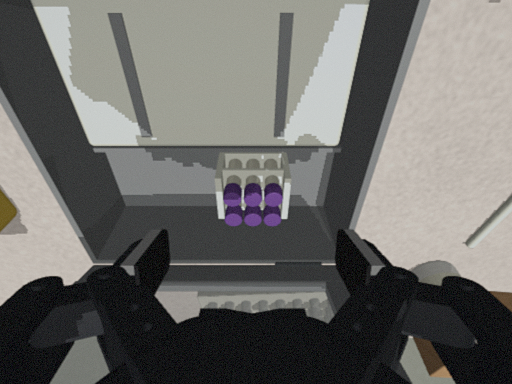

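The rack stands upright in the bay at about (253,190), behind the divider (row 148) and clear of all walls. The lever is at about 1.28 rad and would catch the lid, so I first swing it fully open.

```bash
python3 -m inch '[[0,0,0,0.53,0.19,-0.7,0.5],[0,0,0,0.53,0.19,-0.7,1],[0,0,0,0.53,0.19,-0.7,1],[0,0.032,0,0,0,0,1],[0,0.032,0,0,0,0,1],[0,0.032,0,0,0,0,1],[0,0.032,0,0,0,0,1],[0,0,0,0,0,0,1]]' 60
python3 - <<'E'
from h import *
F=Ro.from_euler('z',np.pi)
print(r.sense()['qpos'].round(2))
plan([485,-146,119],R(.03,0)*F)
E
```

```text
clock: 18.15
eef_pos: [501.6, -145.3, 169.1]
tcp_rot: [-3.141, -0.004, -3.112]
contact_force: [0.8, -0.8, 1.1]
opening: -0.001
grasp_force: 0.0
[-0.28  0.3   1.93 -0.    0.92 -1.88]
pos [ 501.6 -145.3  169.1] rpy [-3.141 -0.004 -3.112] t 18.15 F [ 0.8 -0.8  1.1] open -0.001
turn rows 1 [-0.0001 -0.0014 -0.0001]  then shift rows 3 [ 0.221 -0.003  0.667]  total mm [16.6 -0.2 50.1]
```

```bash
python3 -m inch '[[0,-0.0014,0,0.2,0,0.6,1],[0,0,0,0.2,0,0.6,1],[0,0,0,0.2,0,0.6,1],[0,0,0,0,0,0.2,1],[0,0,0,0,0,0,1]]' | grep -E "pos|contact"
{ python3 -m inch '[[0,0,0,0.2,0,0,1],[0,0,0,0.2,0,0,1],[0,0,0,0.2,0,0,1],[0,0,0,0,0,0,1]]'
python3 -m inch '[[0,0,0,0.1,0,0,1],[0,0,0,0.1,0,0,1],[0,0,0,0.1,0,0,1],[0,0,0,0,0,0,1]]'
python3 -m inch '[[0,0,0,0.1,0,0,1],[0,0,0,0.1,0,0,1],[0,0,0,0,0,0,1]]'; } | grep -E "pos|contact"
python3 - <<'E'
from h import *
snap('wrist','w6');W=cloud(load('w6')); c,s=np.cos(.03),np.sin(.03)
P=W.reshape(-1,3);P=P[np.isfinite(P).all(1)]
q=(P[:,:2]-[551,-187.7])@np.array([[c,-s],[s,c]]);z=P[:,2]
k=(z>104)&(z<118)&(abs(q[:,0]+115)<30)&(abs(q[:,1]-20)<60);print(k.sum(),cv2.minAreaRect(q[k].astype(np.float32)))
E
```

```text
eef_pos: [482.5, -145.2, 117.6]
contact_force: [-0.7, 0.5, -0.2]
eef_pos: [468.2, -146.2, 119.9]
contact_force: [0.2, 1.1, 0.4]
eef_pos: [461.3, -146.4, 119.5]
contact_force: [0.0, -0.1, 0.2]
eef_pos: [456.1, -146.5, 119.3]
contact_force: [0.4, -0.1, -0.7]
4637 ((-112.89581298828125, 23.6146183013916), (71.3239974975586, 22.77001953125), 81.07233428955078)
```

```bash
{ python3 -m inch '[[0,0,0,0.1,0,0,1],[0,0,0,0.1,0,0,1],[0,0,0,0,0,0,1]]'
python3 -m inch '[[0,0,0,0.08,0,0,1],[0,0,0,0.08,0,0,1],[0,0,0,0,0,0,1]]'
python3 -m inch '[[0,0,0,0.06,0,0,1],[0,0,0,0.06,0,0,1],[0,0,0,0,0,0,1]]'; } | grep -E "pos|contact"
python3 - <<'E'
from h import *
snap('scene','s2');f=load('s2');W=cloud(f); c,s=np.cos(.03),np.sin(.03)
for n in ('scene','top'):
  W=cloud(snap(n,'x'+n));P=W.reshape(-1,3);P=P[np.isfinite(P).all(1)]
  q=(P[:,:2]-[551,-187.7])@np.array([[c,-s],[s,c]]);z=P[:,2]
  k=(z>105)&(z<118)&(abs(q[:,0]+120)<30)&(abs(q[:,1]-20)<60);print(n,k.sum(),q[k].mean(0) if k.sum() else 0)
W=cloud(snap('wrist','w7'))
P=W.reshape(-1,3);P=P[np.isfinite(P).all(1)]
q=(P[:,:2]-[551,-187.7])@np.array([[c,-s],[s,c]]);z=P[:,2]
k=(z>104)&(z<118)&(abs(q[:,0]+115)<30)&(abs(q[:,1]-20)<60);
Q=q[k]
for y in (10,20,30,40,50):
  m=abs(Q[:,1]-y)<4; print(y,m.sum(),np.percentile(Q[m,0],[5,95]).round(1) if m.sum() else 0)
E
```

```text
eef_pos: [451.0, -146.6, 119.2]
contact_force: [-0.9, -0.4, -0.0]
eef_pos: [449.6, -146.9, 119.7]
contact_force: [9.4, 3.4, -6.0]
eef_pos: [449.1, -147.0, 120.1]
contact_force: [17.6, 5.6, -13.3]
scene 35 [-100.24228156   45.44183176]
top 0 0
10 516 [-124.5 -111.9]
20 405 [-123.2 -112.8]
30 488 [-123.2 -107.5]
40 511 [-123.3 -111.4]
50 541 [-123.3 -107.6]
```

```bash
python3 -m inch '[[0,0,0,-0.5,0,0,1],[0,0,0,-0.7,0,-0.5,1],[0,0,0,0,-0.1,-0.9,1],[0,0,0,0,-0.2,-0.9,1],[0,0,0,0,-0.2,-0.9,1],[0,0,0,0,-0.2,-0.9,1],[0,0,0,0,-0.2,-0.9,1],[0,0,0,0,-0.2,-0.9,1]]' | grep -E "pos|contact"
python3 -m inch '[[0,0,0,0,-0.2,-0.9,1],[0,0,0,0,-0.2,-0.9,1],[0,0,0,0,-0.2,-0.5,1],[0,0,0,-0.6,0,0,1],[0,0,0,-0.9,0,0,1],[0,0,0,-0.9,0,0,1],[0,0,0,-0.9,0,0,1],[0,0,0,-0.9,0,0,1]]'| grep -E "pos|contact"
python3 - <<'E'
from h import *
F=Ro.from_euler('z',np.pi)
print(r.sense()['qpos'].round(2))
plan([645,-187,262],R(.03,0)*F)
E
```

```text
eef_pos: [474.4, -173.7, 267.9]
contact_force: [0.2, 0.1, -0.4]
eef_pos: [580.7, -185.5, 324.6]
contact_force: [-0.3, -0.2, -0.1]
[-0.31  0.27  1.59  0.    1.28 -1.91]
pos [ 580.7 -185.5  324.6] rpy [-3.141e+00  2.000e-03 -3.113e+00] t 21.82 F [-0.3 -0.2 -0.1] open -0.003
turn rows 1 [-0.0001  0.0008 -0.0005]  then shift rows 3 [-0.856 -0.046  0.835]  total mm [-64.2  -3.4  62.6]
```

```bash
python3 -m inch '[[0,0,0,-0.8,0,0,1],[0,0,0,-0.9,0,0,1],[0,0,0,-0.9,0,0,1],[0,0,0,0,0,0.6,1],[0,0,0,0,0,0.8,1],[0,0,0,0,0,0.8,1],[0,0,0,0,0,0.3,1],[0,0,0,0,0,0,1]]' | grep -E "pos|contact"
{ python3 -m inch '[[0,0,0,0.2,0,0,1],[0,0,0,0.2,0,0,1],[0,0,0,0.2,0,0,1],[0,0,0,0,0,0,1]]'
python3 -m inch '[[0,0,0,0.1,0,0,1],[0,0,0,0.1,0,0,1],[0,0,0,0.1,0,0,1],[0,0,0,0,0,0,1]]'
python3 -m inch '[[0,0,0,0.1,0,0,1],[0,0,0,0.1,0,0,1],[0,0,0,0.1,0,0,1],[0,0,0,0,0,0,1]]'
python3 -m inch '[[0,0,0,0.1,0,0,1],[0,0,0,0.1,0,0,1],[0,0,0,0.1,0,0,1],[0,0,0,0,0,0,1]]'; } | grep -E "pos|contact"
```

```text
eef_pos: [643.9, -183.4, 260.0]
contact_force: [0.2, -0.0, -0.4]
eef_pos: [629.5, -184.3, 263.8]
contact_force: [0.4, 0.5, -0.5]
eef_pos: [622.3, -184.3, 262.6]
contact_force: [-0.2, -0.3, -0.6]
eef_pos: [614.7, -184.5, 262.3]
contact_force: [1.1, 1.2, -0.3]
eef_pos: [607.2, -184.7, 262.3]
contact_force: [0.6, -0.5, 0.5]
```

```bash
{ python3 -m inch '[[0,0,0,0.15,0,0.06,1],[0,0,0,0.15,0,0.08,1],[0,0,0,0.15,0,0.09,1],[0,0,0,0.15,0,0.09,1]]'
python3 -m inch '[[0,0,0,0.15,0,0.09,1],[0,0,0,0.15,0,0.09,1],[0,0,0,0.15,0,0.09,1],[0,0,0,0.15,0,0.09,1]]'
python3 -m inch '[[0,0,0,0.14,0,0.1,1],[0,0,0,0.14,0,0.1,1],[0,0,0,0.14,0,0.1,1],[0,0,0,0.14,0,0.1,1]]'
python3 -m inch '[[0,0,0,0.14,0,0.1,1],[0,0,0,0.14,0,0.1,1],[0,0,0,0.14,0,0.1,1],[0,0,0,0.14,0,0.1,1]]'
python3 -c "
from h import *
snap('scene','s3')"; } | grep -E "pos|contact"
```

```text
eef_pos: [592.5, -185.2, 254.2]
contact_force: [1.2, 0.5, 3.0]
eef_pos: [577.3, -185.6, 245.0]
contact_force: [1.0, 0.6, 1.8]
eef_pos: [563.4, -186.0, 234.9]
contact_force: [0.8, 1.0, 1.3]
eef_pos: [549.6, -186.4, 224.8]
contact_force: [1.3, -0.7, 0.5]
```

View pics/s3.png

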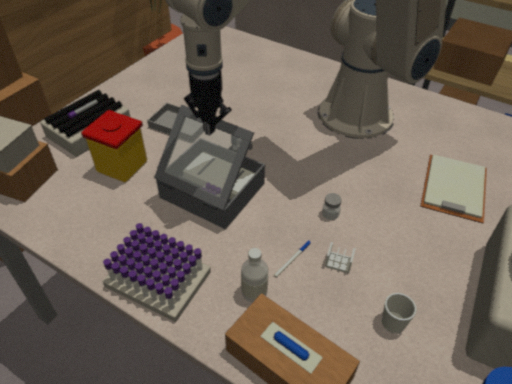

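The lid has swung about a third of the way down under the fingertips (near (210,125)). I continue along the arc.

```bash
{ python3 -m inch '[[0,0,0,0.12,0,0.12,1],[0,0,0,0.12,0,0.12,1],[0,0,0,0.12,0,0.13,1],[0,0,0,0.12,0,0.13,1],[0,0,0,0.11,0,0.13,1],[0,0,0,0.11,0,0.13,1],[0,0,0,0.11,0,0.13,1],[0,0,0,0.11,0,0.13,1]]'
python3 -m inch '[[0,0,0,0.09,0,0.14,1],[0,0,0,0.09,0,0.14,1],[0,0,0,0.09,0,0.14,1],[0,0,0,0.09,0,0.14,1],[0,0,0,0.09,0,0.15,1],[0,0,0,0.09,0,0.15,1],[0,0,0,0.09,0,0.15,1],[0,0,0,0.09,0,0.15,1]]'
python3 -m inch '[[0,0,0,0.06,0,0.14,1],[0,0,0,0.06,0,0.14,1],[0,0,0,0.06,0,0.14,1],[0,0,0,0.06,0,0.14,1],[0,0,0,0.05,0,0.14,1],[0,0,0,0.05,0,0.14,1],[0,0,0,0.05,0,0.14,1],[0,0,0,0,0,0,1]]'; } | grep -E "pos|contact"
python3 -c "
from h import *
W=cloud(snap('scene','s4')); c,s=np.cos(.03),np.sin(.03)
q=(W[...,:2]-[551,-187.7])@np.array([[c,-s],[s,c]]);z=W[...,2]
k=(abs(q[...,0])<106)&(abs(q[...,1]-95)<12)&(z>78)&(z<200)
print(k.sum(),np.polyfit(q[k][:,0],z[k],1))"
```

```text
eef_pos: [526.7, -187.0, 199.2]
contact_force: [0.4, 0.3, 1.3]
eef_pos: [509.1, -187.6, 170.2]
contact_force: [0.5, -1.0, 0.6]
eef_pos: [498.8, -187.6, 145.2]
contact_force: [-0.7, 0.3, 0.4]
592 [ -0.23366768 108.25060758]
```

```bash
{ python3 -m inch '[[0,0,0,0.02,0,0.08,1],[0,0,0,0.02,0,0.1,1],[0,0,0,0.02,0,0.1,1],[0,0,0,0.02,0,0.1,1],[0,0,0,0.02,0,0.1,1],[0,0,0,0.02,0,0.1,1],[0,0,0,0.01,0,0.1,1],[0,0,0,0.01,0,0.1,1]]'
python3 -m inch '[[0,0,0,0.01,0,0.08,1],[0,0,0,0.01,0,0.08,1],[0,0,0,0,0,0.06,1],[0,0,0,0,0,0.06,1],[0,0,0,0,0,0.05,1],[0,0,0,0,0,0.05,1],[0,0,0,0,0,0.05,1],[0,0,0,0,0,0.05,1]]'
python3 -m inch '[[0,0,0,0,0,0.04,1],[0,0,0,0,0,0.04,1],[0,0,0,0,0,0.04,1],[0,0,0,0,0,0.04,1],[0,0,0,0,0,0,1]]'; } | grep -E "pos|contact"
```

```text
eef_pos: [495.9, -187.9, 126.2]
contact_force: [-0.9, 0.0, 0.9]
eef_pos: [495.6, -188.0, 114.4]
contact_force: [-0.7, -0.6, 0.6]
eef_pos: [495.5, -188.0, 110.3]
contact_force: [-0.5, 0.2, 0.5]
```

```bash
{ python3 -m inch '[[0,0,0,0,0,0.04,1],[0,0,0,0,0,0.04,1],[0,0,0,0,0,0,1]]'
python3 -m inch '[[0,0,0,0,0,0.04,1],[0,0,0,0,0,0.03,1],[0,0,0,0,0,0,1]]'
python3 -m inch '[[0,0,0,0,0,0.03,1],[0,0,0,0,0,0.02,1],[0,0,0,0,0,0,1]]'; } | grep -E "pos|contact"
```

```text
eef_pos: [495.5, -187.9, 108.3]
contact_force: [-0.2, 0.3, 0.4]
eef_pos: [495.6, -188.0, 107.0]
contact_force: [-1.7, 0.7, 5.0]
eef_pos: [495.6, -188.0, 106.9]
contact_force: [-5.6, 1.9, 18.5]
```

```bash
python3 -m inch '[[0,0,0,0,0,-0.3,1],[0,0,0,0,0,-0.8,1],[0,0,0,0,0,-0.8,1],[0,0,0,0.9,0.3,0,1],[0,0,0,0.9,0.3,0,1],[0,0,0,0.9,0.3,0,1],[0,0,0,0.9,0.3,0,1],[0,0,0,0,0,0,1]]'
python3 - <<'E'
from h import *
F=Ro.from_euler('z',np.pi)
plan([391.7,-150.4,117],R(.03,0)*F)
W=cloud(snap('scene','s5')); c,s=np.cos(.03),np.sin(.03)
q=(W[...,:2]-[551,-187.7])@np.array([[c,-s],[s,c]]);z=W[...,2]
k=(abs(q[...,0])<104)&(abs(q[...,1]-100)<8)&(z>70)&(z<130)
print('lid',k.sum(),np.polyfit(q[k][:,0],z[k],1))
W=cloud(snap('wrist','w8'));q=(W[...,:2]-[551,-187.7])@np.array([[c,-s],[s,c]]);z=W[...,2]
k=(z>104)&(z<118)&(abs(q[...,0]+115)<30)&(abs(q[...,1]-20)<60);Q=q[k]
print(Q.min(0),Q.max(0)) if len(Q) else 0
E
```

```text
clock: 30.42
eef_pos: [400.0, -158.9, 152.0]
tcp_rot: [3.14, -0.001, -3.113]
contact_force: [-1.1, 0.6, -0.3]
opening: -0.001
grasp_force: 0.0
pos [ 400.  -158.9  152. ] rpy [ 3.140e+00 -1.000e-03 -3.113e+00] t 30.42 F [-1.1  0.6 -0.3] open -0.001
turn rows 1 [ 0.0005 -0.0002 -0.0005]  then shift rows 2 [0.161 0.174 0.701]  total mm [ 8.   8.7 35. ]
lid 348 [-1.00230851e-02  8.45161924e+01]
[-128.19572511   -9.5713365 ] [-119.2450895    10.09100707]
```

```bash
{ python3 -m inch '[[0,0,0,0.17,0.18,0.3,1],[0,0,0,0.17,0.18,0.5,1],[0,0,0,0,0,0.4,1],[0,0,0,0,0,0.2,1],[0,0,0,0,0,0,1]]'
python3 -m inch '[[0,0,0,-0.2,0,0,1],[0,0,0,-0.2,0,0,1],[0,0,0,-0.2,0,0,1],[0,0,0,-0.2,0,0,1],[0,0,0,0,0,0,1]]'; } | grep -E "pos|contact"
python3 - <<'E'
from h import *
F=Ro.from_euler('z',np.pi); c,s=np.cos(.03),np.sin(.03)
p=r.sense()['eef_pos'];print(((p[:2]-[551,-187.7])@np.array([[c,-s],[s,c]])+[118,0]).round(1),p[2])
E
```

```text
eef_pos: [395.9, -151.5, 116.4]
contact_force: [0.4, 0.1, 0.5]
eef_pos: [417.4, -151.4, 118.1]
contact_force: [-0.6, 0.8, -0.8]
[-14.4  40.3] 118.09656064964626
```

```bash
{ python3 -m inch '[[0,0,0,-0.12,0.05,0,1],[0,0,0,-0.12,0.05,0,1],[0,0,0,-0.12,0.05,0,1],[0,0,0,-0.12,0.05,0,1]]'
python3 -m inch '[[0,0,0,-0.16,-0.02,0,1],[0,0,0,-0.16,-0.02,0,1],[0,0,0,-0.16,-0.02,0,1],[0,0,0,-0.16,-0.02,0,1]]'
python3 -m inch '[[0,0,0,-0.14,-0.07,0,1],[0,0,0,-0.14,-0.07,0,1],[0,0,0,-0.14,-0.07,0,1],[0,0,0,-0.14,-0.07,0,1]]'
python3 -m inch '[[0,0,0,-0.09,-0.08,0,1],[0,0,0,-0.09,-0.08,0,1],[0,0,0,-0.09,-0.08,0,1],[0,0,0,-0.09,-0.08,0,1],[0,0,0,0,0,0,1]]'; } | grep -E "pos|contact"
python3 - <<'E'
from h import *
F=Ro.from_euler('z',np.pi); c,s=np.cos(.03),np.sin(.03)
p=r.sense()['eef_pos'];print(((p[:2]-[551,-187.7])@np.array([[c,-s],[s,c]])+[118,0]).round(1),p[2])
E
```

```text
eef_pos: [427.8, -145.7, 117.7]
contact_force: [-1.3, -0.6, 0.2]
eef_pos: [444.2, -147.4, 117.8]
contact_force: [-1.9, -0.4, -1.4]
eef_pos: [458.4, -154.2, 117.8]
contact_force: [-1.2, 0.9, 0.8]
eef_pos: [467.9, -162.2, 118.0]
contact_force: [0.7, -0.9, -0.1]
[35.7 28. ] 117.98894333712478
```

Now I push toward -y until the lever meets its stop.

```bash
{ python3 -m inch '[[0,0,0,-0.05,-0.1,0,1],[0,0,0,-0.05,-0.1,0,1],[0,0,0,-0.05,-0.1,0,1],[0,0,0,0,0,0,1]]'
python3 -m inch '[[0,0,0,0,-0.06,0,1],[0,0,0,0,-0.06,0,1],[0,0,0,0,0,0,1]]'
python3 -m inch '[[0,0,0,0,-0.06,0,1],[0,0,0,0,-0.06,0,1],[0,0,0,0,0,0,1]]'
python3 -m inch '[[0,0,0,0,-0.05,0,1],[0,0,0,0,-0.05,0,1],[0,0,0,0,0,0,1]]'; } | grep -E "pos|contact"
```

```text
eef_pos: [471.6, -169.6, 118.0]
contact_force: [0.2, 0.4, -0.1]
eef_pos: [471.6, -171.6, 118.0]
contact_force: [1.6, 5.7, 0.9]
eef_pos: [471.6, -172.5, 117.9]
contact_force: [4.0, 19.9, 3.6]
eef_pos: [471.7, -173.2, 117.9]
contact_force: [6.1, 33.4, 6.9]
```

```bash
python3 -m inch '[[0,0,0,0,0.2,0,1],[0,0,0,0,0.4,0,1],[0,0,0,0,0.2,-0.3,1],[0,0,0,0,0,-0.8,1],[0,0,0,0.4,0,-0.8,1],[0,0,0,0.9,0.5,-0.8,1],[0,0,0,0.9,0.5,-0.5,1],[0,0,0,0,0,0,1]]'
python3 - <<'E'
from h import *
c,s=np.cos(.03),np.sin(.03)
for n in ('wrist','scene'):
  f=snap(n,'z'+n);W=cloud(f);q=(W[...,:2]-[551,-187.7])@np.array([[c,-s],[s,c]])+[118,0];z=W[...,2]
  k=(z>100)&(z<120)&(abs(q[...,0]-20)<55)&(abs(q[...,1])<45);Q=q[k]
  if len(Q):
    print(n,len(Q),Q.min(0).round(1),Q.max(0).round(1))
    for x in (15,25,35,45,53):
      m=abs(Q[:,0]-x)<4;print(x,np.percentile(Q[m,1],[5,50,95]).round(1) if m.sum() else 0)
  k=(abs(q[...,1])<103)&(abs(q[...,1])>30)&(q[...,0]>20)&(q[...,0]<215)&(z>60)&(z<95)
  print('lid fit',np.polyfit(q[k][:,0],z[k],1),np.median(z[k]))
a=cv2.resize(load('zscene')['pixels'],(640,480));cv2.imwrite('pics/fin.png',a[...,::-1])
E
```

```text
clock: 34.52
eef_pos: [412.0, -133.0, 199.8]
tcp_rot: [-3.141, 0.003, -3.113]
contact_force: [0.2, -0.8, -0.1]
opening: 0.003
grasp_force: 0.0
wrist 1064 [-10.1 -11.2] [35.3 10.6]
15 [-4.9  1.1  5.5]
25 [-4.7  1.5  5.5]
35 [-1.8  5.4  5.5]
45 0
53 0
lid fit [-3.73162009e-02  8.53130631e+01] 83.99131338898869
scene 128 [-10.1  -9.7] [58.7 12.9]
15 [-2.7  4.2  6.6]
25 [-4.1  3.4  8.5]
35 [-4.7  4.7  6.9]
45 [-4.6  4.9  6.1]
53 [-4.7  3.1  7.6]
lid fit [2.57814622e-03 8.25522729e+01] 82.75436120458073
```

View pics/fin.png

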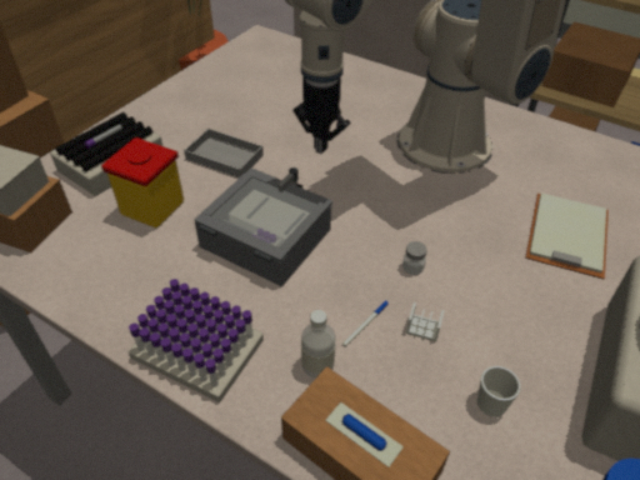

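The lid is flat and shut over the rack (purple caps at (265,235)). The lever lies over the lid at (290,180), its sides at about ±5 mm from the case's x axis, and the bystanders are in place. The robot is clear.

```bash
python3 -c "
from rig import r
print(r.sign_off())"
```

```text
the job is handed in; nothing more can be done
None
```

The rack is upright in the rear bay, the lid is fully shut and the latch is home at its stop. I first had to push the lever back to fully open, because it stood where it would have caught the lid. The bystanders were not touched, and I handed the job in at about 35 s on the robot's clock.

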